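# Open the bench dryer past its hidden safety catch and lock the lid

### The arm

A 6-joint arm with a two-finger parallel gripper is mounted at the origin on the work surface. World frame = base frame: x ahead of the robot, y to its left, z up, the work surface at z = 0. Lengths are in m, angles in rad, forces in N, time in s.
With the tool pointing down it reaches from about 0.375 to 0.925 m from the base axis. Payload 5.7 kg.
Tool frame: the origin (TCP) lies at the very end of the fingers, on their centre line; the grasp point (between the pads) lies 19 mm behind it; y points along the fingers, z is the direction in which the jaws open and shut, and the axes are right-handed (so a half turn about y gives the same grasp; the last joint's range is limited). The gripper opens to 88 mm and grips with 3 to 60 N. Pads are 20 mm wide; open, the fingers measure 115 mm over their backs; the gripper's body (75 mm by 178 mm) begins 61 mm behind the grasp point.
Start: joints at [-1.266, 0.359, 1.51, -0, 1.272, -0.115], TCP at [0.245, -0.548, 0.223] pointing down, gripper open.
Joint ranges: [-2.97, 2.97], [-1.01, 2.36], [0.21, 2.38], [-0.96, 4.11], [0.2, 2.71], [-2.98, 2.98]. Speed limits (rad/s): [2.39, 2.39, 3.14, 3.14, 3.14, 3.14].

### API

Orientations are given as a unit quaternion [w, x, y, z].
In Python, from workcell import ctrl gives the robot as it stands. The module is installed in compiled form; this text tells all that it offers.
- The arm moves only by the shell command python3 -m handwheel 'ROWS'. ROWS is text: rows parted by semicolons, each of 7 numbers parted by spaces: the shift along the world's x, y, z in cm, then the turn, a rotation vector about the world's x, y, z in rad, then the finger opening in cm, from 0 to 8.78. A call has exactly 10 rows; each row is the pose to reach, as a shift and turn from the pose commanded when the call began; what a row does not reach only later rows make up. A row lasts 1/12 s, in which the tool goes at most 41.7 mm and 7.16 degrees, less where a joint would pass 70% of its speed; a pose out of reach is approached as far as the arm can. A call with a gripper value outside its range is refused whole. The fingers move at their own pace and stop on an object; the grip force is fixed at half the most. Time passes only in rows, so rows that repeat a pose let the fingers close, or fill a call up. It gives the time, the measured TCP pose, the force and the opening at its end, in the units of the state.
- ctrl.observe(): the state, without advancing time (a new reading comes with each control period).
- ctrl.read_camera(name): name is "scene" or "side" or "wrist"; returns the picture (384x512x3 uint8, red, green, blue); there is no depth.
- ctrl.camera_model(name): a dict with "fov_y" (degrees; the focal length in pixels is half the picture's height over the tangent of half this angle, whatever the lens; pixels are square), "cx", "cy" (the principal point, pixels), "dist" ([k1, k2, p1, p2, k3] as OpenCV has them; the pictures are not rectified), "R" (3x3) and "t" (3): a world point X has camera coordinates R X + t. Camera axes: x right, y down, z forward; pixel columns grow to the right and rows downward; lengths in m; the calibration is good to about 2 mm. A picture is of the moment at which its call begins: read the wrist's pose just before it. camera_model takes no time and is no camera call; for the wrist camera it gives the pose at the moment of the call.
- ctrl.finish_job(): hands the job in, once; it reports no verdict.
The state is a dict: "time": time; "joint_pos": joint angles; "qd": joint speeds; "joint_torque": joint torques, N m; "position": TCP position; "ee_rot": TCP orientation; "wrist_force": force on the tool from outside, world axes, zero at the start; "torque": the same for the moment, N m; "finger_gap": finger opening in m.
Only numpy, scipy, OpenCV 4.12 (cv2) and the standard library are available. Lean on these libraries where they do the work, as an engineer would, in place of code of your own. Each camera call takes 0.05 s, during which the arm holds its last target.

### The job

The lid of the bench dryer has popped ajar but a sprung safety catch under its front edge still holds it: reach under the edge, push the red catch tab aside the way the red arrow on the lid points while you lift, without forcing the catch, and swing the lid fully open. Then turn the yellow lever of the lock collar at the end of the hinge until it lines up with the green locked mark, so that the lid stays open. Leave the bottle, beaker and sample box where they stand.

Things in the scene. Friction and masses are not known exactly. Their poses are not given: they have to be found in the camera images.
- dryer: Fixed beige bench dryer. Origin on the bench; x to its back, y to the left as seen from its front, z up. Its front looks sideways, to the robot's right (yaw 0.88 to 1.3). Casing x -20 to +120, y -105 to +205 mm, 90 mm high. The lid's front edge overhangs the casing's front by 70 mm; under it is only the catch. Lid sides at y -80 and +80.
- hinge_axis (a point): Point on the lid's hinge axis, midway along the lid, at dryer x +75, y 0, z 140 mm; axes as the dryer's. The axis runs along the dryer's y. Lid and lock collar both turn about it.
- lid (a joint): Lid angle, rad: 0 shut and level, grows as the front edge rises, stop at 1.15 (fully open). Starts ajar at 0.08 to 0.13. The stiff hinge holds it wherever it is left; lifting takes about 4 N at the front edge. The catch stops it at about 0.16 unless pushed aside; above 0.27 it is free of the catch.
- lid_edge (a point): Centre of the round teal bar (8 mm diameter, 160 mm long, along dryer y) that forms the lid's front edge, at mid-width. It is 165 mm in front of and 25 mm below the hinge axis when shut, and turns with the lid; point axes are the lid's. The bar ends a 4 mm flange hanging from the 6 mm top plate; behind it the lid is hollow, 25 mm up to the plate.
- lid_arrow (a point): Red arrow, 30 mm long, on top of the lid, right above the catch tab. It points to dryer +y, the way to push the catch.
- catch: Red sprung catch tab hidden behind the lid's edge: upright plate 34 (x) x 8 (y) x 80 mm (z). Origin at its centre, at dryer x -67, z 90, y 0 at rest; axes the dryer's. Slides to +y only, 30 mm to a stop, 2 N rising to 5.5 N, springs back. Hold it 16 to 28 mm aside while the lid rises to 0.27 rad. Free space of 70 mm on each side. Its steel hook is behind it.
- collar (a joint): Lock collar angle, rad. At 0 its lever leans 0.55 rad (32 degrees) from upright to the dryer's front (red mark); grows as the lever swings up and to the back; 0.75 is the green locked mark (lever 11 degrees behind upright); stop at 1.25. Starts at 0 to 0.2. Friction holds it; turning takes 2 N at the lever, following its arc.
- collar_lever (a point): Point on the yellow lever's centre line, 60 mm from the hinge axis, at dryer y +170 mm; turns with the collar. Round bar of 12 mm diameter, ending in a 20 mm ball centred 76 mm from the axis. The collar's radius is 22 mm. The lid's side is 90 mm away in y; the plate with the marks is at y 137 to 149, its rim 47 mm from the axis.
- locked_mark (a point): Green block, about 11 mm, on the rim of the white round plate beside the collar, 39 mm from the hinge axis, at dryer y +143 mm: the locked mark.
- bottle: Amber bottle, 68 mm diameter, 150 mm tall, bystander. Origin at the centre of its underside.
- beaker: White beaker, 72 mm diameter, 95 mm tall, bystander. Origin at the centre of its underside.
- samplebox: Blue open divided box, 75 x 75 x 50 mm, bystander. Origin at the centre of its underside.

How it is judged:
On the way, in this order (a step that is already met when the one before it is completed fails the run):
1. the lid is lifted clear of the catch (value of joint lid above 0.3 rad), for 0.1 s.
2. the lid is swung open (value of joint lid above 1 rad), for 0.2 s.
3. the collar lever is at the green mark with the lid open (value of joint lid above 1 rad and value of joint collar between 0.62 and 0.88 rad), for 0.2 s.
At the end, for the whole second after the job is handed in: Lid open beyond 1.0 rad (stop at 1.15) and the collar within 0.13 rad of the green mark (0.75), both at rest (all of step 3 and velocity of joint lid between -0.05 and 0.05 rad/s and velocity of joint collar between -0.05 and 0.05 rad/s); the robot touches nothing.
It fails at once if the catch is forced: a lift or push with more than 60 N on it (contact force between catch and anything else above 60 N).
It fails at once if the bottle is shifted over 30 mm or tipped (distance of bottle from where it was at the start of the episode above 0.03 m or angle between bottle's own z axis and vertical above 0.4 rad).
It fails at once if the beaker is shifted over 30 mm or tipped (distance of beaker from where it was at the start of the episode above 0.03 m or angle between beaker's own z axis and vertical above 0.4 rad).
It fails at once if the samplebox is shifted over 30 mm or tipped (distance of samplebox from where it was at the start of the episode above 0.03 m or angle between samplebox's own z axis and vertical above 0.4 rad).
It also fails if it takes over 56 s, if anything falls off the work surface, if the arm or the gripper's body presses on something with over 40 N, if the wrist force passes 120 N, or if a joint passes its speed limit or range.

## Working session

There is one attempt and no reset: what is moved stays moved. The work goes in short steps, Python scripts to look and compute and a shell command to move; the robot and the scene stay as the last step left them, time stands still between calls to the robot, and variables do not carry over. Pictures are saved under pics/ and viewed, and the job is handed in when it is done.

```bash
mkdir -p pics; python3 - <<'E'
from workcell import ctrl
import cv2,numpy as np
s=ctrl.observe()
for k,v in s.items(): print(k,np.round(v,4))
for n in ("scene","side","wrist"):
    m=ctrl.camera_model(n); print(n,{k:np.round(v,4).tolist() for k,v in m.items()})
    cv2.imwrite(f"pics/{n}0.png",ctrl.read_camera(n)[:,:,::-1])
E
```

```text
time 0.0
joint_pos [-1.2661  0.3595  1.5114  0.      1.2725 -0.1151]
qd [ 0.0002  0.0003  0.0007  0.0018  0.0012 -0.0004]
joint_torque [ 4.00000e-04 -5.15382e+01 -2.70730e+01  6.77000e-02  3.49000e-02
 -1.00000e-04]
position [ 0.2443 -0.5472  0.2218]
ee_rot [ 0.1473 -0.1474  0.6922 -0.6909]
wrist_force [-0.7065  0.5122 -0.4616]
torque [-0.0611 -0.0037 -0.0492]
finger_gap 0.0876
scene {'fov_y': 52.2625, 'cx': 255.6221, 'cy': 189.8939, 'dist': [-0.0044, 0.0, 0.0, 0.0, 0.0], 'R': [[-0.124, 0.9922, -0.0153], [0.7017, 0.0768, -0.7083], [-0.7015, -0.0986, -0.7058]], 't': [0.0222, -0.3139, 1.2562]}
side {'fov_y': 52.5034, 'cx': 255.616, 'cy': 184.9448, 'dist': [-0.11, 0.0, 0.0, 0.0, 0.0], 'R': [[0.9773, -0.2118, -0.0053], [-0.1237, -0.55, -0.826], [0.1721, 0.8079, -0.5637]], 't': [-0.551, 0.2025, 0.7418]}
wrist {'fov_y': 58.1348, 'cx': 259.1836, 'cy': 187.9753, 'dist': [-0.0796, 0.0, 0.0, 0.0, 0.0], 'R': [[0.4073, -0.9133, -0.001], [-0.883, -0.3941, 0.2551], [-0.2334, -0.103, -0.9669]], 't': [-0.5992, -0.0309, 0.3893]}
```

View pics/scene0.png

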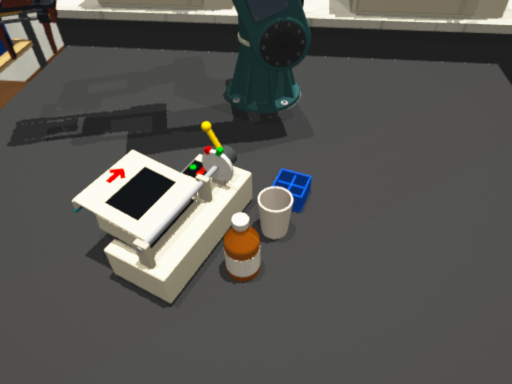

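View pics/side0.png

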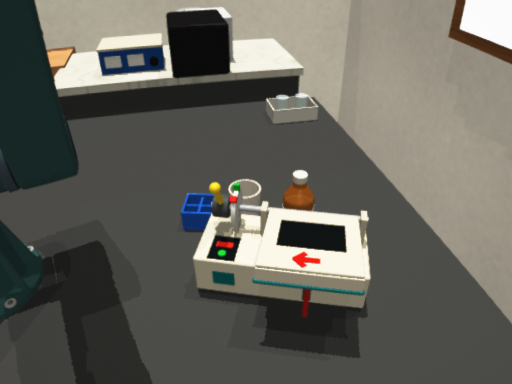

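View pics/wrist0.png

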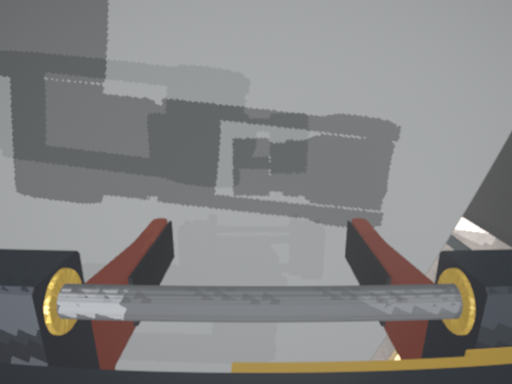

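The scene view shows the dryer at about (170,215), with the lever ball at (206,126) and the red arrow at (117,175). In the side view the arrow is at (306,260), the teal bar runs from (255,280) to (365,292), the red catch is at (306,303), and the lever ball is at (215,188). I'll zoom in to get precise features.

```bash
python3 - <<'E'
import cv2
a=cv2.imread("pics/scene0.png")[110:300,60:330]; cv2.imwrite("pics/sz.png",cv2.resize(a,None,fx=2.9,fy=2.9,interpolation=cv2.INTER_CUBIC))
a=cv2.imread("pics/side0.png")[165:325,185:385]; cv2.imwrite("pics/dz.png",cv2.resize(a,None,fx=3.7,fy=3.7,interpolation=cv2.INTER_CUBIC))
E
```

```text
(no output)
```

View pics/sz.png

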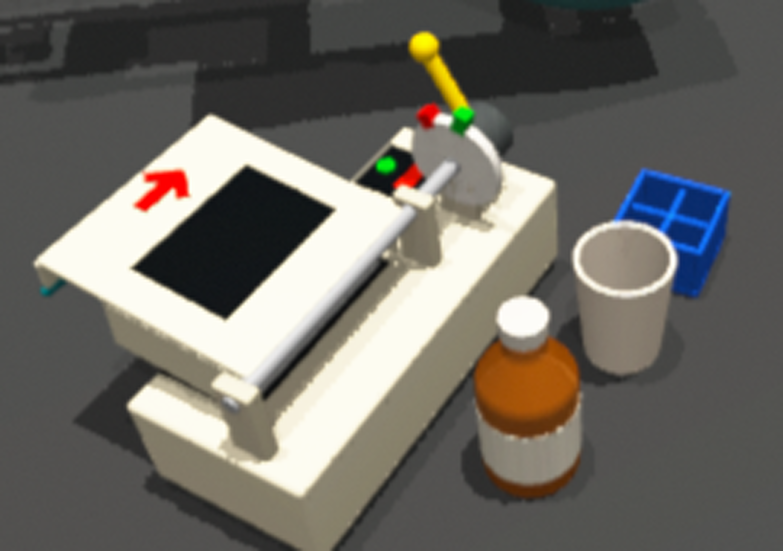

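View pics/dz.png

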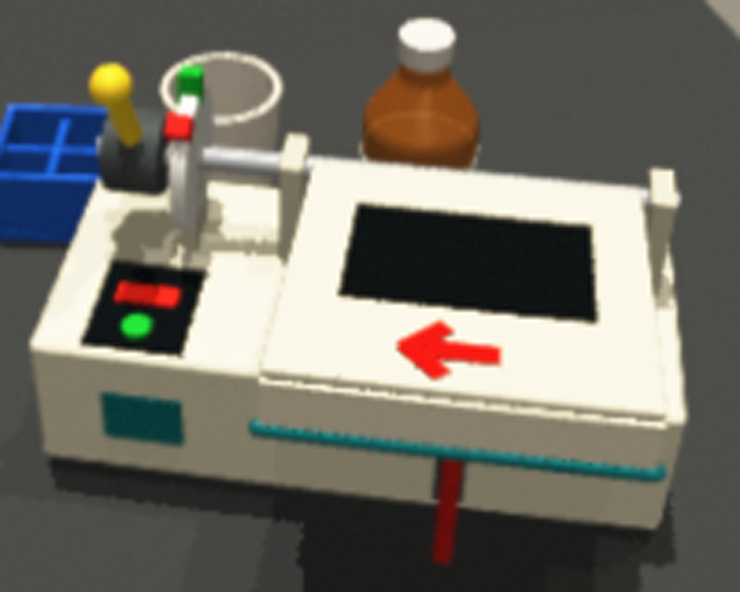

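```bash
cat > h.py <<'E'
import numpy as np,cv2
from workcell import ctrl
def ray(n,uv,m=None):
    m=m or ctrl.camera_model(n); f=192/np.tan(np.radians(m["fov_y"])/2)
    K=np.array([[f,0,m["cx"]],[0,f,m["cy"]],[0,0,1]])
    p=cv2.undistortPoints(np.array([[uv]],float),K,np.array(m["dist"],float))[0,0]
    R=np.array(m["R"]);t=np.array(m["t"])
    d=R.T@np.array([p[0],p[1],1]); return -R.T@t,d/np.linalg.norm(d)
def plane(n,uv,z):
    o,d=ray(n,uv); return o+d*(z-o[2])/d[2]
def tri(a,b):
    A=[];B=[]
    (o1,d1),(o2,d2)=a,b
    P1=np.eye(3)-np.outer(d1,d1);P2=np.eye(3)-np.outer(d2,d2)
    x=np.linalg.solve(P1+P2,P1@o1+P2@o2); return x,np.linalg.norm(P1@(x-o1))
def pix(n,X):
    m=ctrl.camera_model(n); f=192/np.tan(np.radians(m["fov_y"])/2)
    K=np.array([[f,0,m["cx"]],[0,f,m["cy"]],[0,0,1]])
    return cv2.projectPoints(np.atleast_2d(X).astype(float),cv2.Rodrigues(np.array(m["R"]))[0],np.array(m["t"]),K,np.array(m["dist"],float))[0][:,0]
E
python3 - <<'E'
from h import *
from scipy.optimize import least_squares
S=lambda u,v:(60+(u+.5)/2.9-.5,110+(v+.5)/2.9-.5)
D=lambda u,v:(185+(u+.5)/3.7-.5,165+(v+.5)/3.7-.5)
obs=[("scene",S(300,497),(.12,-.105)),("scene",S(555,182),(.12,.205)),("scene",S(130,405),(-.02,-.105)),
("side",D(35,348),(-.02,.205)),("side",D(683,418),(-.02,-.105))]
W=np.array([plane(n,p,.09)[:2] for n,p,_ in obs]);L=np.array([q for *_,q in obs])
def T(p,L): c,s=np.cos(p[2]),np.sin(p[2]); return L@np.array([[c,s],[-s,c]])+p[:2]
r=least_squares(lambda p:(T(p,L)-W).ravel(),[.6,-.2,1.1])
print("pose",r.x.round(4)); print((r.fun.reshape(-1,2)*1000).round(1))
c,s=np.cos(r.x[2]),np.sin(r.x[2])
def todry(X): d=X[:2]-r.x[:2]; return np.array([c*d[0]+s*d[1],-s*d[0]+c*d[1],X[2]])
# masks
def cent(n,f):
    a=cv2.imread(f"pics/{n}0.png").astype(int); b,g,rr=a[...,0],a[...,1],a[...,2]
    return f(rr,g,b)
for name,ps,pd in [("ball",S(424,46),D(111,84)),("green",S(463,119),D(191,82)),("arrowtip",S(189,180),D(398,346)),("arrowtail",S(140,207),D(499,354)),
 ("plateFL",S(210,115),D(263,378)),("plateFR",S(37,262),D(664,415))]:
    X,e=tri(ray("scene",ps),ray("side",pd)); print(name,X.round(4),"err",round(e*1000,1),"dry",(todry(X)*1000).round(1))
for n,p,z in [("bottle",S(528,482),0.0),("beaker",S(622,360),0),("box",S(660,260),0.0)]:
    X=plane(n="scene",uv=p,z=z); print(n,X.round(3),(todry(X)*1000).round(0))
E
```

```text
pose [ 0.6263 -0.1553  1.1994]
[[ 0.4  1.4]
 [-2.   1.8]
 [ 1.8 -3.3]
 [-3.1  1.4]
 [ 2.9 -1.4]]
ball [ 0.4809 -0.0588  0.2075] err 0.1 dry [ 37.2 170.5 207.5]
green [ 0.523  -0.0258  0.1801] err 0.1 dry [ 83.2 143.3 180.1]
arrowtip [ 0.5783 -0.2026  0.1583] err 0.9 dry [-61.5  27.5 158.3]
arrowtail [ 0.6141 -0.2212  0.1646] err 0.0 dry [-65.9 -12.6 164.6]
plateFL [ 0.5182 -0.2102  0.1629] err 1.3 dry [-90.4  80.9 162.9]
plateFR [ 0.6665 -0.2664  0.1632] err 0.6 dry [-89.  -77.8 163.2]
bottle [0.685 0.036 0.   ] [199.  14.   0.]
beaker [0.573 0.09  0.   ] [209. 139.   0.]
box [0.467 0.111 0.   ] [190. 245.   0.]
```

```bash
cat >> h.py <<'E'
from scipy.spatial.transform import Rotation as Ro
P0=np.array([.6263,-.1553]);YAW=1.1994
c,s=np.cos(YAW),np.sin(YAW)
def todry(X): d=np.array(X)[:2]-P0; return np.array([c*d[0]+s*d[1],-s*d[0]+c*d[1],X[2]])
def tow(q): return np.array([P0[0]+c*q[0]-s*q[1],P0[1]+s*q[0]+c*q[1],q[2]])
def rot(o): w,x,y,z=o["ee_rot"]; return Ro.from_quat([x,y,z,w])
def want(t,sg):  # tilt down t, jaw sign
    y=np.array([c*np.cos(t),s*np.cos(t),-np.sin(t)]); z=sg*np.array([c*np.sin(t),s*np.sin(t),np.cos(t)])
    return Ro.from_matrix(np.array([np.cross(y,z),y,z]).T)
def st():
    o=ctrl.observe(); M=rot(o).as_matrix()
    D=np.array([[c,s,0],[-s,c,0],[0,0,1]])
    print("t",round(o["time"],2),"dry mm",(todry(o["position"])*1000).round(1),"f dry",(D@np.array(o["wrist_force"])).round(1),"gap",round(o["finger_gap"]*1000,1),"q",np.round(o["joint_pos"],2))
    print("tool y in dry",(D@M[:,1]).round(3),"z",(D@M[:,2]).round(3)); return o
E
python3 - <<'E'
from h import *
o=st()
for t in (0,.26):
  for sg in (1,-1):
    print(t,sg,(want(t,sg)*rot(o).inv()).as_rotvec().round(3))
print(tow([-.2,-.03,.11])-np.array(o["position"]))
E
```

```text
t 0.15 dry mm [-504.   213.6  222. ] f dry [-0.6  0.2  0.9] gap 87.6 q [-1.27  0.36  1.51 -0.    1.27 -0.12]
tool y in dry [ 0.001  0.001 -1.   ] z [-0.703 -0.711 -0.001]
0 1 [ 0.046 -1.904  1.755]
0 -1 [ 1.603  0.039 -0.619]
0.26 1 [ 0.039 -1.614  1.936]
0.26 -1 [ 1.339  0.033 -0.672]
[ 0.33729722  0.19487043 -0.11201236]
```

```bash
python3 -m handwheel '1.5 .5 0 .074 .002 -.037 3.5;3 1 0 .148 .004 -.074 3.5;4.5 1.5 0 .222 .006 -.111 3.5;6 2 0 .296 .008 -.148 3.5;7.5 2.5 0 .37 .01 -.185 3.5;9 3 0 .444 .012 -.222 3.5;10.5 3.5 0 .518 .014 -.259 3.5;12 4 0 .592 .016 -.296 3.5;13.5 4.5 0 .666 .018 -.333 3.5;15 5 0 .74 .02 -.37 3.5'; python3 - <<'E'
from h import *
o=st()
print((want(.26,-1)*rot(o).inv()).as_rotvec().round(3))
print(tow([-.18,-.03,.13])-np.array(o["position"]))
E
```

```text
time: 0.98
position: [0.3953, -0.4979, 0.2224]
ee_rot: [0.056, 0.036, 0.911, -0.408]
wrist_force: [-0.0, 0.8, -0.6]
finger_gap: 0.0352
t 0.98 dry mm [-403.1   90.9  222.4] f dry [ 0.8  0.3 -0.6] gap 35.2 q [-1.22  0.77  1.01  0.38  2.    0.37]
tool y in dry [ 0.66   0.137 -0.739] z [-0.67  -0.339 -0.661]
[ 0.597  0.013 -0.302]
[ 0.19365593  0.16398189 -0.09235873]
```

```bash
python3 -m handwheel '1 .8 0 .06 .001 -.03 3.5;2 1.6 0 .12 .003 -.06 3.5;3 2.4 -.5 .18 .004 -.09 3.5;4 3.2 -1 .24 .006 -.12 3.5;5 4 -1.5 .3 .007 -.15 3.5;6 4.8 -2 .36 .008 -.18 3.5;7 5.6 -2.5 .42 .01 -.21 3.5;8 6.4 -3 .48 .011 -.24 3.5;9 7.2 -3.5 .54 .012 -.27 3.5;10 8 -4 .597 .013 -.302 3.5'; python3 - <<'E'
from h import *
o=st()
print((want(.26,-1)*rot(o).inv()).as_rotvec().round(3))
print(tow([-.15,-.03,.10])-np.array(o["position"]))
E
```

```text
time: 1.82
position: [0.495, -0.4177, 0.1817]
ee_rot: [-0.024, 0.183, 0.974, -0.127]
wrist_force: [-0.3, 0.9, -1.4]
finger_gap: 0.0351
t 1.82 dry mm [-292.2   27.1  181.7] f dry [ 0.7  0.6 -1.4] gap 35.1 q [-1.21  1.01  1.08  0.84  2.09  0.74]
tool y in dry [ 0.966 -0.001 -0.257] z [-0.257  0.    -0.966]
[ 0.    -0.     0.001]
[ 0.10483463  0.11174959 -0.08171856]
```

```bash
python3 - <<'E'
from h import *
D=lambda u,v:(185+(u+.5)/3.7-.5,165+(v+.5)/3.7-.5)
for p,y in ((D(252,427),.08),(D(662,473),-.08)):
    o,d=ray("side",p); n=np.array([-s,c,0]); 
    k=(y-n[:2]@(o[:2]-P0))/(n@d); print((todry(o+k*d)*1000).round(1))
# by lid angle vs the arc: vertical pixel at mid bar
p=D(457,450); 
for a in (.08,.1,.13):
    q=[.075-.165*np.cos(a)-.025*np.sin(a),0,.14-.025*np.cos(a)+.165*np.sin(a)]
    u=pix("side",tow(q))[0]; print(a,((u[0]-185)*3.7,(u[1]-165)*3.7),np.round(q,4))
E
python3 -m handwheel '1 1.1 -.8 0 0 0 3.5;2 2.2 -1.6 0 0 0 3.5;3 3.3 -2.4 0 0 0 3.5;4 4.4 -3.2 0 0 0 3.5;5 5.5 -4 0 0 0 3.5;6 6.6 -5 0 0 0 3.5;7 7.7 -6 0 0 0 3.5;8 8.8 -7 0 0 0 3.5;9.5 10 -8 0 0 0 3.5;10.5 11.2 -9.2 0 0 0 3.5'
python3 - <<'E'
from h import *
st()
for n in ("side","wrist"): cv2.imwrite(f"pics/{n}1.png",ctrl.read_camera(n)[:,:,::-1])
E
```

```text
[-115.9   80.   161.3]
[-96.4 -80.  138.6]
0.08 (np.float64(456.2739366710663), np.float64(458.01223287997203)) [-0.0915  0.      0.1283]
0.1 (np.float64(456.8840640281258), np.float64(452.9101622919477)) [-0.0917  0.      0.1316]
0.13 (np.float64(457.823760064009), np.float64(444.9364547804569)) [-0.0918  0.      0.1366]
time: 2.65
position: [0.6014, -0.3047, 0.0898]
ee_rot: [-0.023, 0.183, 0.974, -0.129]
wrist_force: [0.1, -0.7, 0.5]
finger_gap: 0.0351
t 2.65 dry mm [-148.3  -31.    89.8] f dry [-0.6 -0.4  0.5] gap 35.1 q [-1.03  1.08  1.2   0.92  1.86  0.68]
tool y in dry [ 0.966  0.    -0.26 ] z [-0.26  -0.003 -0.966]
```

View pics/side1.png

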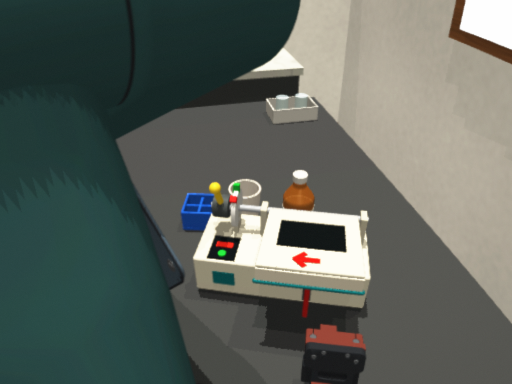

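View pics/wrist1.png

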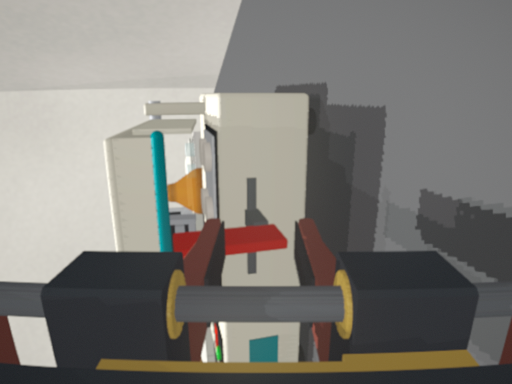

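```bash
python3 - <<'E'
from h import *
# front-bottom edge of catch at (x-84, y±4, z 50) and bar y=-80 end
for q in ([-.084,-.004,.05],[-.084,.004,.05],[-.05,-.004,.05],[-.0917,-.08,.1332]): print(q,pix("wrist",tow(q)).round(0))
o=ctrl.observe(); print(pix("wrist",np.array(o["position"])))
a=cv2.imread("pics/wrist1.png")[80:330,90:350]; cv2.imwrite("pics/wz.png",cv2.resize(a,None,fx=2.3,fy=2.3))
E
```

```text
[-0.084, -0.004, 0.05] [[288. 232.]]
[-0.084, 0.004, 0.05] [[287. 242.]]
[-0.05, -0.004, 0.05] [[274. 217.]]
[-0.0917, -0.08, 0.1332] [[160. 130.]]
[[258.24985807 238.75068387]]
```

View pics/wz.png

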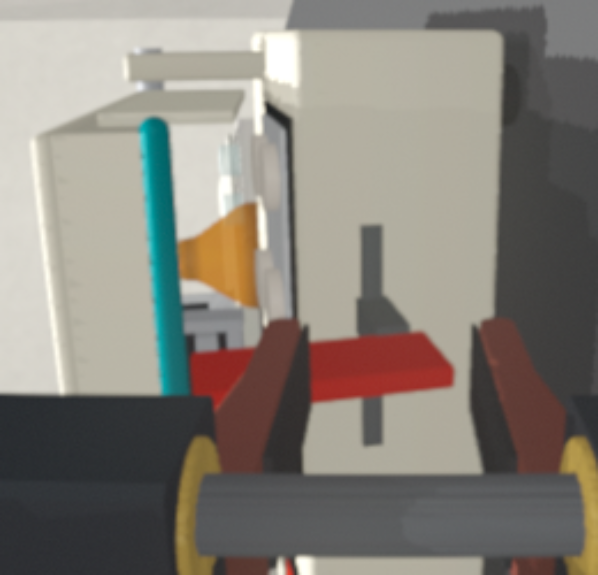

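```bash
python3 - <<'E'
from h import *
for y in (-.004,.004):
  for z in (.05,.1): print(y,z,[((u[0]-185)*3.7,(u[1]-165)*3.7) for u in pix("side",tow([-.084,y,z]))])
a=cv2.imread("pics/side0.png").astype(int)
m=(a[...,2]>80)&(a[...,1]<60)&(a[...,0]<60)
for r in range(290,318,3): 
    cc=np.where(m[r,280:330])[0]+280
    if len(cc): print(r,(r-165)*3.7,((cc.min()-.5-185)*3.7,(cc.max()+.5-185)*3.7))
E
```

```text
-0.004 0.05 [(np.float64(452.43663899148146), np.float64(563.3892026166886))]
-0.004 0.1 [(np.float64(461.5237636455854), np.float64(490.06365334968734))]
0.004 0.05 [(np.float64(434.3510723690132), np.float64(561.2770572581619))]
0.004 0.1 [(np.float64(442.50769900058697), np.float64(487.93384631283584))]
290 462.5 (np.float64(442.15000000000003), np.float64(456.95000000000005))
293 473.6 (np.float64(442.15000000000003), np.float64(456.95000000000005))
296 484.70000000000005 (np.float64(438.45000000000005), np.float64(456.95000000000005))
299 495.8 (np.float64(438.45000000000005), np.float64(456.95000000000005))
302 506.90000000000003 (np.float64(438.45000000000005), np.float64(453.25))
305 518.0 (np.float64(438.45000000000005), np.float64(453.25))
308 529.1 (np.float64(434.75), np.float64(449.55))
311 540.2 (np.float64(434.75), np.float64(449.55))
314 551.3000000000001 (np.float64(434.75), np.float64(449.55))
```

```bash
python3 -m handwheel '0 0 -.6 0 0 0 3.5;0 0 -1 0 0 0 3.5;.4 1.03 -1 0 0 0 3.5;.8 2.06 -1 0 0 0 3.5;1.2 3.1 -1 0 0 0 3.5;1.6 4.1 -1 0 0 0 3.5;2 5.15 -1 0 0 0 3.5;2.4 6.2 -1 0 0 0 3.5;2.8 7.2 -1 0 0 0 3.5;3.2 8.2 -1 0 0 0 3.5'
python3 - <<'E'
from h import *
st()
for n in ("side","wrist"): cv2.imwrite(f"pics/{n}2.png",ctrl.read_camera(n)[:,:,::-1])
a=np.hstack([cv2.imread("pics/side2.png")[200:384,220:420],cv2.imread("pics/wrist2.png")[100:284,100:350]]);cv2.imwrite("pics/c2.png",cv2.resize(a,None,fx=1.7,fy=1.7))
E
```

```text
time: 3.58
position: [0.632, -0.2226, 0.0808]
ee_rot: [-0.023, 0.182, 0.974, -0.129]
wrist_force: [-0.4, -0.4, -0.4]
finger_gap: 0.0352
t 3.58 dry mm [-60.6 -29.7  80.8] f dry [-0.6  0.2 -0.4] gap 35.2 q [-0.94  1.05  1.32  0.97  1.75  0.63]
tool y in dry [ 0.966  0.001 -0.26 ] z [-0.26  -0.002 -0.966]
```

View pics/c2.png

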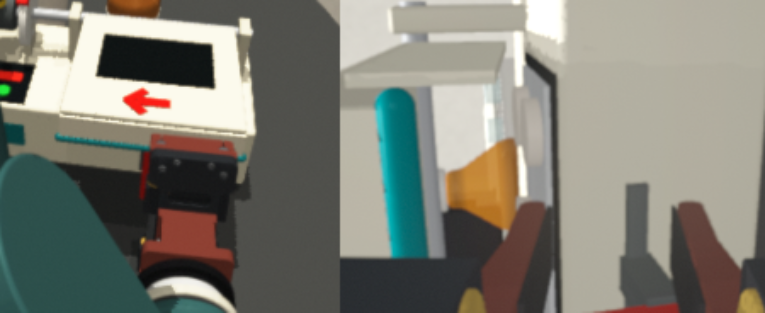

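The fingers are under the bar, on the -y side of the catch, with no contact yet. Next I push toward dryer +y.

```bash
python3 -m handwheel '-.37 .14 0 0 0 0 3.5;-.75 .29 0 0 0 0 3.5;-1.12 .43 0 0 0 0 3.5;-1.4 .54 0 0 0 0 3.5;-1.58 .62 0 0 0 0 3.5;-1.77 .69 0 0 0 0 3.5;-1.96 .76 0 0 0 0 3.5;-2.14 .83 0 0 0 0 3.5;-2.14 .83 0 0 0 0 3.5;-2.14 .83 0 0 0 0 3.5'
python3 - <<'E'
from h import *
st()
E
python3 -m handwheel '-.2 .08 0 0 0 0 3.5;-.4 .15 0 0 0 0 3.5;-.6 .23 0 0 0 0 3.5;-.8 .31 0 0 0 0 3.5;-1 .39 0 0 0 0 3.5;-1 .39 0 0 0 0 3.5;-1 .39 0 0 0 0 3.5;-1 .39 0 0 0 0 3.5;-1 .39 0 0 0 0 3.5;-1 .39 0 0 0 0 3.5'
python3 - <<'E'
from h import *
st()
for n in ("side","wrist"): cv2.imwrite(f"pics/{n}3.png",ctrl.read_camera(n)[:,:,::-1])
a=np.hstack([cv2.imread("pics/side3.png")[200:384,220:420],cv2.imread("pics/wrist3.png")[100:284,100:350]]);cv2.imwrite("pics/c3.png",cv2.resize(a,None,fx=1.7,fy=1.7))
E
```

```text
time: 4.52
position: [0.6103, -0.216, 0.0807]
ee_rot: [-0.023, 0.183, 0.974, -0.129]
wrist_force: [1.5, -2.8, 0.1]
finger_gap: 0.0349
t 4.52 dry mm [-62.3  -7.2  80.7] f dry [-2.1 -2.4  0.1] gap 34.9 q [-0.96  1.04  1.38  0.95  1.73  0.6 ]
tool y in dry [ 0.966 -0.    -0.26 ] z [-0.26  -0.002 -0.966]
time: 5.35
position: [0.6002, -0.2118, 0.0806]
ee_rot: [-0.023, 0.183, 0.974, -0.129]
wrist_force: [2.3, -4.2, -0.2]
finger_gap: 0.0351
t 5.35 dry mm [-62.1   3.8  80.6] f dry [-3.1 -3.6 -0.2] gap 35.1 q [-0.97  1.03  1.4   0.94  1.73  0.58]
tool y in dry [ 0.966  0.001 -0.26 ] z [-0.26  -0.002 -0.966]
```

View pics/c3.png

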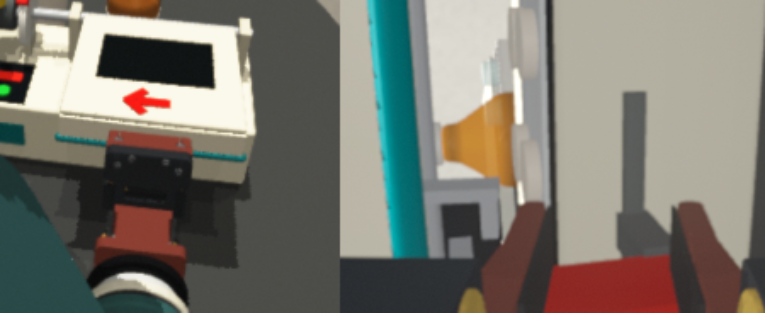

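```bash
python3 -m handwheel '-.25 .1 0 0 0 0 3.5;-.5 .2 0 0 0 0 3.5;-.75 .29 0 0 0 0 3.5;-.75 .29 .3 0 0 0 3.5;-.75 .29 .6 0 0 0 3.5;-.75 .29 .9 0 0 0 3.5;-.75 .29 1.2 0 0 0 3.5;-.75 .29 1.2 0 0 0 3.5;-.75 .29 1.2 0 0 0 3.5;-.75 .29 1.2 0 0 0 3.5'
python3 - <<'E'
from h import *
st()
for n in ("side","wrist"): cv2.imwrite(f"pics/{n}4.png",ctrl.read_camera(n)[:,:,::-1])
a=np.hstack([cv2.imread("pics/side4.png")[200:384,220:420],cv2.imread("pics/wrist4.png")[100:284,100:350]]);cv2.imwrite("pics/c4.png",cv2.resize(a,None,fx=1.7,fy=1.7))
E
```

```text
time: 6.28
position: [0.5928, -0.2087, 0.0929]
ee_rot: [-0.023, 0.183, 0.974, -0.129]
wrist_force: [5.1, -1.2, -1.4]
finger_gap: 0.0348
t 6.28 dry mm [-61.9  11.8  92.9] f dry [ 0.7 -5.2 -1.4] gap 34.8 q [-0.97  1.01  1.42  0.94  1.73  0.58]
tool y in dry [ 0.966  0.001 -0.259] z [-0.259 -0.002 -0.966]
```

View pics/c4.png

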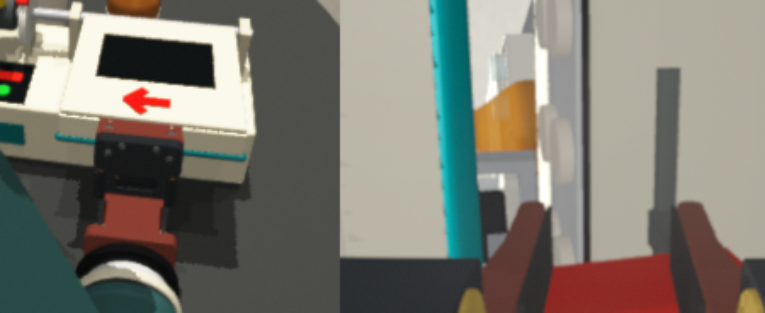

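```bash
python3 -m handwheel '.05 -.02 .2 0 0 0 3.5;.1 -.04 .4 0 0 0 3.5;.1 -.04 .6 0 0 0 3.5;.1 -.04 .8 0 0 0 3.5;.1 -.04 1 0 0 0 3.5;.1 -.04 1.2 0 0 0 3.5;.1 -.04 1.4 0 0 0 3.5;.1 -.04 1.5 0 0 0 3.5;.1 -.04 1.5 0 0 0 3.5;.1 -.04 1.5 0 0 0 3.5'
python3 - <<'E'
from h import *
st()
for n in ("side","wrist"): cv2.imwrite(f"pics/{n}5.png",ctrl.read_camera(n)[:,:,::-1])
a=np.hstack([cv2.imread("pics/side5.png")[200:384,220:420],cv2.imread("pics/wrist5.png")[100:284,100:350]]);cv2.imwrite("pics/c5.png",cv2.resize(a,None,fx=1.7,fy=1.7))
E
```

```text
time: 7.22
position: [0.5938, -0.2093, 0.1081]
ee_rot: [-0.023, 0.183, 0.974, -0.129]
wrist_force: [1.8, -1.9, -3.9]
finger_gap: 0.0351
t 7.22 dry mm [-62.1  10.7 108.1] f dry [-1.1 -2.4 -3.9] gap 35.1 q [-0.97  0.98  1.42  0.94  1.74  0.59]
tool y in dry [ 0.966  0.    -0.259] z [-0.259 -0.002 -0.966]
```

View pics/c5.png

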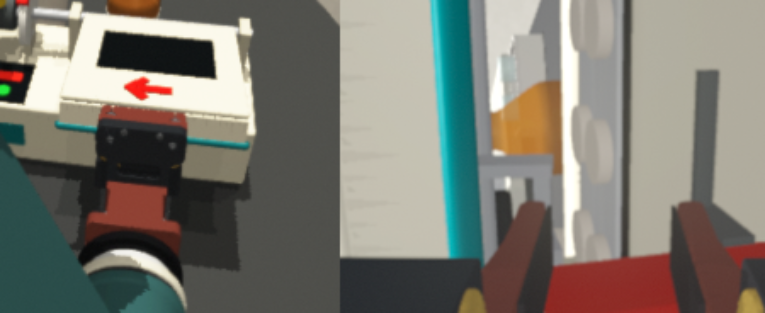

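The lid is lifting at about 4 N, so the catch isn't jamming it. I'll continue.

```bash
python3 -m handwheel '0 0 .25 0 0 0 3.5;0 0 .5 0 0 0 3.5;0 0 .75 0 0 0 3.5;0 0 1 0 0 0 3.5;0 0 1.3 0 0 0 3.5;0 0 1.6 0 0 0 3.5;0 0 1.9 0 0 0 3.5;0 0 2.2 0 0 0 3.5;0 0 2.2 0 0 0 3.5;0 0 2.2 0 0 0 3.5'
python3 - <<'E'
from h import *
st()
for n in ("side","wrist"): cv2.imwrite(f"pics/{n}6.png",ctrl.read_camera(n)[:,:,::-1])
a=np.hstack([cv2.imread("pics/side6.png")[200:384,220:420],cv2.imread("pics/wrist6.png")[100:284,100:350]]);cv2.imwrite("pics/c6.png",cv2.resize(a,None,fx=1.7,fy=1.7))
E
```

```text
time: 8.15
position: [0.5939, -0.2092, 0.1305]
ee_rot: [-0.023, 0.183, 0.974, -0.129]
wrist_force: [4.4, -1.6, -2.8]
finger_gap: 0.0347
t 8.15 dry mm [-62.   10.6 130.5] f dry [ 0.1 -4.6 -2.8] gap 34.7 q [-0.97  0.95  1.43  0.95  1.76  0.61]
tool y in dry [ 0.966  0.    -0.259] z [-0.259 -0.003 -0.966]
```

View pics/c6.png

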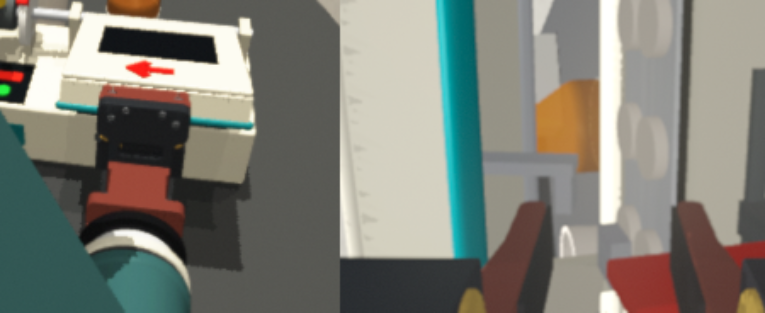

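```bash
python3 -m handwheel '.03 .06 .4 0 0 0 3.5;.06 .15 .8 0 0 0 3.5;.1 .26 1.2 0 0 0 3.5;.15 .38 1.6 0 0 0 3.5;.19 .5 2 0 0 0 3.5;.25 .65 2.4 0 0 0 3.5;.32 .82 2.8 0 0 0 3.5;.38 .98 3.2 0 0 0 3.5;.44 1.15 3.6 0 0 0 3.5;.47 1.21 3.8 0 0 0 3.5'
python3 - <<'E'
from h import *
st()
E
python3 -m handwheel '.08 .2 .45 0 0 0 3.5;.16 .42 .9 0 0 0 3.5;.25 .65 1.35 0 0 0 3.5;.35 .9 1.8 0 0 0 3.5;.46 1.2 2.25 0 0 0 3.5;.58 1.5 2.7 0 0 0 3.5;.7 1.8 3.15 0 0 0 3.5;.84 2.15 3.6 0 0 0 3.5;1 2.6 4.1 0 0 0 3.5;1 2.6 4.1 0 0 0 3.5'
python3 - <<'E'
from h import *
st()
for n in ("side","scene","wrist"): cv2.imwrite(f"pics/{n}7.png",ctrl.read_camera(n)[:,:,::-1])
a=np.hstack([cv2.imread("pics/side7.png")[150:334,180:400],cv2.imread("pics/scene7.png")[100:284,50:300]]);cv2.imwrite("pics/c7.png",cv2.resize(a,None,fx=1.7,fy=1.7))
E
```

```text
time: 9.08
position: [0.5976, -0.1967, 0.1683]
ee_rot: [-0.024, 0.182, 0.975, -0.129]
wrist_force: [-1.8, -4.2, -3.1]
finger_gap: 0.0344
t 9.08 dry mm [-49.   11.7 168.3] f dry [-4.6  0.1 -3.1] gap 34.4 q [-0.96  0.89  1.45  0.96  1.78  0.66]
tool y in dry [ 0.966  0.002 -0.259] z [-0.259 -0.002 -0.966]
time: 9.92
position: [0.6088, -0.17, 0.21]
ee_rot: [-0.023, 0.182, 0.975, -0.129]
wrist_force: [0.4, 0.1, -0.0]
finger_gap: 0.035
t 9.92 dry mm [-20.1  11.  210. ] f dry [ 0.2 -0.3 -0. ] gap 35.0 q [-0.92  0.82  1.48  1.    1.78  0.7 ]
tool y in dry [ 0.966  0.001 -0.259] z [-0.259 -0.003 -0.966]
```

View pics/c7.png

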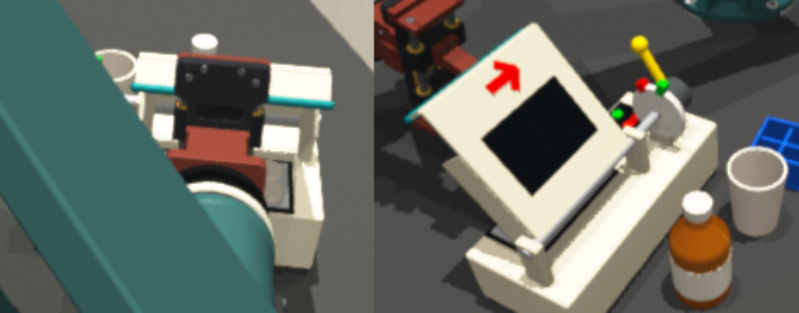

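```bash
python3 -m handwheel '.1 .25 .3 0 0 0 3.5;.2 .5 .6 0 0 0 3.5;.3 .75 .9 0 0 0 3.5;.4 1.05 1.2 0 0 0 3.5;.5 1.3 1.45 0 0 0 3.5;.6 1.55 1.7 0 0 0 3.5;.7 1.8 1.9 0 0 0 3.5;.8 2.1 2.1 0 0 0 3.5;.9 2.4 2.3 0 0 0 3.5;.9 2.4 2.3 0 0 0 3.5'
python3 - <<'E'
from h import *
st()
for n in ("side","scene","wrist"): cv2.imwrite(f"pics/{n}8.png",ctrl.read_camera(n)[:,:,::-1])
a=cv2.imread("pics/scene8.png")[80:300,50:330];cv2.imwrite("pics/c8.png",cv2.resize(a,None,fx=2.7,fy=2.7))
for a in (.9,1,1.1,1.15):
  # plate top front corners: 31mm above bar
  out=[]
  for y in (.08,-.08):
    u,v=-.169,.006
    q=[.075+u*np.cos(a)+v*np.sin(a),y,.14-u*np.sin(a)+v*np.cos(a)]
    p=pix("scene",tow(q))[0]; out.append((((p-[50,80]))*2.7).round(0).tolist())
  print(a,out)
E
```

```text
time: 10.9
position: [0.6177, -0.1465, 0.2322]
ee_rot: [-0.023, 0.183, 0.974, -0.129]
wrist_force: [-0.6, -2.0, -2.5]
finger_gap: 0.0351
t 10.9 dry mm [  5.1  11.3 232.2] f dry [-2.  -0.2 -2.5] gap 35.1 q [-0.89  0.78  1.5   1.02  1.77  0.73]
tool y in dry [ 0.966  0.001 -0.26 ] z [-0.26  -0.003 -0.966]
0.9 [[254.0, 84.0], [70.0, 226.0]]
1 [[268.0, 77.0], [83.0, 221.0]]
1.1 [[284.0, 72.0], [98.0, 218.0]]
1.15 [[293.0, 71.0], [106.0, 218.0]]
```

View pics/c8.png

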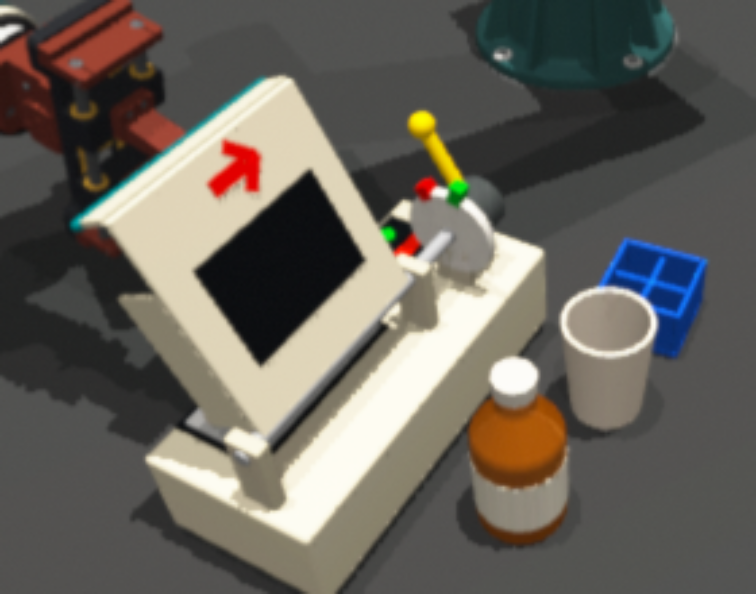

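The plate's front corners at zoomed (295,78) and (108,228) match a lid angle of about 1.13, so the lid is open. I'll retreat down and back, then move over to the lever.

```bash
python3 -m handwheel '0 0 -.7 0 0 0 3.5;-.1 -.2 -1.5 0 0 0 3.5;-.5 -1.4 -2 0 0 0 3.5;-1 -2.7 -2 0 0 0 3.5;-1.6 -4.1 -2 0 0 0 2;-2.2 -5.7 -2 0 0 0 1;-2.8 -7.3 -2 0 0 0 0;-3.5 -9 -2 0 0 0 0;-4.2 -10.8 -2 0 0 0 0;-4.9 -12.6 -2 0 0 0 0'
python3 - <<'E'
from h import *
o=st()
print((tow([-.06,.17,.198])-np.array(o["position"]))*100)
E
```

```text
time: 11.88
position: [0.5673, -0.2756, 0.2117]
ee_rot: [-0.023, 0.183, 0.974, -0.129]
wrist_force: [0.8, 0.3, 0.4]
finger_gap: 0.0012
t 11.88 dry mm [-133.5   11.3  211.7] f dry [ 0.6 -0.7  0.4] gap 1.2 q [-1.05  0.88  1.33  0.92  1.91  0.73]
tool y in dry [ 0.966 -0.    -0.26 ] z [-0.26  -0.002 -0.966]
[-12.12148274  12.60550142  -1.37463039]
```

```bash
python3 -m handwheel '-1.5 .6 0 0 0 0 0;-3 1.2 0 0 0 0 0;-4.5 1.8 -.2 0 0 0 0;-6 2.4 -.4 0 0 0 0;-7.5 3 -.6 0 0 0 0;-9 3.6 -.8 0 0 0 0;-10.5 4.2 -1 0 0 0 0;-12 4.8 -1.2 0 0 0 0;-13.5 5.3 -1.4 0 0 0 0;-14.8 5.8 -1.4 0 0 0 0'
python3 - <<'E'
from h import *
o=st()
print((tow([.01,.17,.198])-np.array(o["position"]))*100)
for n in ("side","scene","wrist"): cv2.imwrite(f"pics/{n}9.png",ctrl.read_camera(n)[:,:,::-1])
a=np.hstack([cv2.imread("pics/wrist9.png")[60:300,100:400],cv2.imread("pics/scene9.png")[60:300,50:300]]);cv2.imwrite("pics/c9.png",cv2.resize(a,None,fx=1.4,fy=1.4))
E
```

```text
time: 12.72
position: [0.419, -0.2163, 0.1975]
ee_rot: [-0.023, 0.183, 0.974, -0.129]
wrist_force: [-0.2, -0.5, -0.2]
finger_gap: 0.0001
t 12.72 dry mm [-132.1  171.   197.5] f dry [-0.5  0.  -0.2] gap 0.1 q [-1.21  0.78  1.66  0.73  1.84  0.46]
tool y in dry [ 0.966 -0.    -0.26 ] z [-0.26  -0.002 -0.966]
[ 5.25186475 13.2036007   0.05422714]
```

View pics/c9.png

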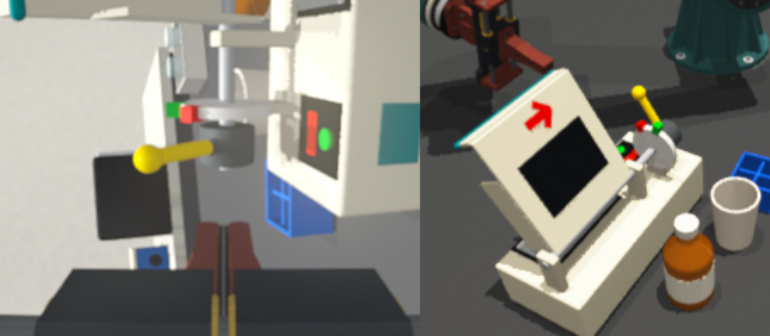

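The lid stays open and the lever is still near 0. Next I go forward to the lever.

```bash
python3 -m handwheel '.6 1.5 0 0 0 0 0;1.2 3 0 0 0 0 0;1.8 4.5 0 0 0 0 0;2.4 6 0 0 0 0 0;3 7.5 0 0 0 0 0;3.6 9 0 0 0 0 0;4.2 10.5 0 0 0 0 0;4.8 12 0 0 0 0 0;5.2 13.2 0 0 0 0 0;5.2 13.2 0 0 0 0 0'
python3 - <<'E'
from h import *
o=st()
for n in ("side","scene","wrist"): cv2.imwrite(f"pics/{n}10.png",ctrl.read_camera(n)[:,:,::-1])
a=np.hstack([cv2.imread("pics/wrist10.png")[60:300,100:400],cv2.imread("pics/scene10.png")[60:300,50:300]]);cv2.imwrite("pics/c10.png",cv2.resize(a,None,fx=1.4,fy=1.4))
E
```

```text
time: 13.7
position: [0.4722, -0.08, 0.1981]
ee_rot: [-0.024, 0.181, 0.975, -0.128]
wrist_force: [0.0, 0.7, 0.2]
finger_gap: 0.0001
t 13.7 dry mm [ 14.3 170.9 198.1] f dry [0.7 0.2 0.2] gap 0.1 q [-1.02  0.72  1.86  0.88  1.66  0.43]
tool y in dry [ 0.966  0.003 -0.259] z [-0.259 -0.001 -0.966]
```

View pics/c10.png

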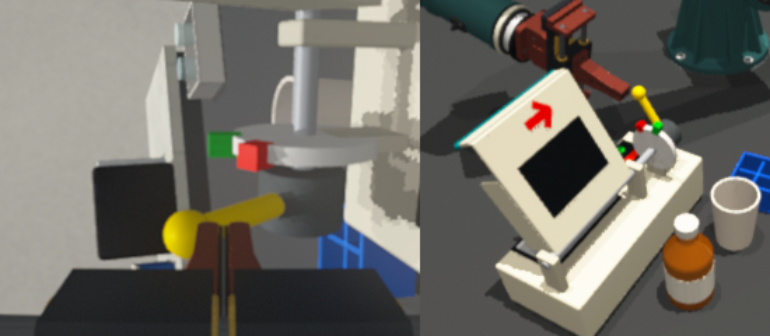

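```bash
python3 -m handwheel '.25 .6 0 0 0 0 0;.5 1.2 0 0 0 0 0;.7 1.8 0 0 0 0 0;.9 2.4 0 0 0 0 0;1.15 3 0 0 0 0 0;1.35 3.5 0 0 0 0 0;1.55 4 0 0 0 0 0;1.75 4.5 0 0 0 0 0;1.95 5 0 0 0 0 0;1.95 5 0 0 0 0 0'
cat > lev.py <<'E'
from h import *
import sys
k=sys.argv[1]; o=st()
im={n:ctrl.read_camera(n)[:,:,::-1].copy() for n in ("side","scene","wrist")}
for n in im: cv2.imwrite(f"pics/{n}{k}.png",im[n])
C=[]
for n in ("scene","side"):
    h=cv2.cvtColor(im[n],cv2.COLOR_BGR2HSV); m=cv2.inRange(h,(22,180,90),(33,255,255))
    cnt=max(cv2.findContours(m,0,2)[0],key=cv2.contourArea,default=None)
    print(n,None if cnt is None else cv2.boundingRect(cnt))
a=np.hstack([im["wrist"][60:300,100:400],im["scene"][60:300,50:300]]);cv2.imwrite(f"pics/c{k}.png",cv2.resize(a,None,fx=1.4,fy=1.4))
for a in (0.55,.65,.75,.85):
    f=.55-a; print(a,[pix(n,tow([.075-.076*np.sin(f),.17,.14+.076*np.cos(f)])).round(1).tolist() for n in ("scene","side")])
E
python3 lev.py 11
```

```text
time: 14.68
position: [0.4919, -0.0319, 0.1978]
ee_rot: [-0.023, 0.182, 0.975, -0.129]
wrist_force: [-1.2, 0.7, -0.4]
finger_gap: 0.0004
t 14.68 dry mm [ 66.2 170.  197.8] f dry [ 0.2  1.4 -0.4] gap 0.4 q [-0.94  0.71  1.92  0.95  1.6   0.43]
tool y in dry [ 0.966  0.002 -0.259] z [-0.259 -0.002 -0.966]
scene (217, 122, 10, 29)
side (217, 171, 2, 4)
0.55 [[[221.6, 127.3]], [[219.8, 171.3]]]
0.65 [[[224.9, 128.6]], [[220.8, 169.2]]]
0.75 [[[228.3, 130.1]], [[221.8, 167.6]]]
0.85 [[[231.6, 131.9]], [[222.8, 166.3]]]
```

View pics/c11.png

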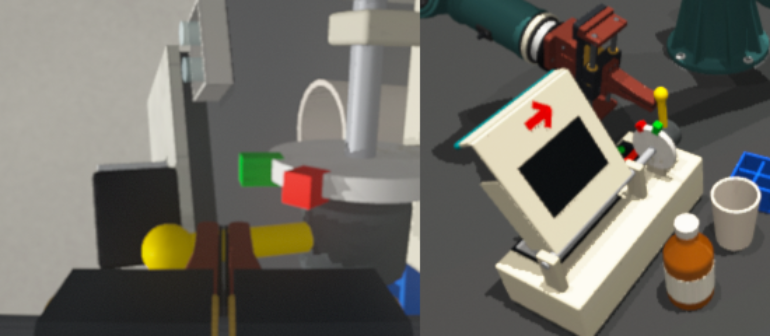

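The ball is at scene (221.5,127), which puts the collar at about 0.55. It needs roughly 12 mm more.

```bash
python3 -m handwheel '.07 .18 0 0 0 0 0;.14 .36 0 0 0 0 0;.21 .54 0 0 0 0 0;.28 .72 0 0 0 0 0;.35 .9 0 0 0 0 0;.4 1.02 0 0 0 0 0;.43 1.1 0 0 0 0 0;.43 1.1 0 0 0 0 0;.43 1.1 0 0 0 0 0;.43 1.1 0 0 0 0 0'
python3 lev.py 12
```

```text
time: 15.67
position: [0.4961, -0.022, 0.1976]
ee_rot: [-0.023, 0.183, 0.974, -0.129]
wrist_force: [-0.2, -0.1, 0.3]
finger_gap: 0.0004
t 15.67 dry mm [ 77.  169.7 197.6] f dry [-0.1  0.1  0.3] gap 0.4 q [-0.92  0.71  1.93  0.97  1.59  0.42]
tool y in dry [ 0.966  0.001 -0.26 ] z [-0.26  -0.002 -0.966]
scene (223, 124, 10, 28)
side (219, 167, 2, 7)
0.55 [[[221.6, 127.3]], [[219.8, 171.3]]]
0.65 [[[224.9, 128.6]], [[220.8, 169.2]]]
0.75 [[[228.3, 130.1]], [[221.8, 167.6]]]
0.85 [[[231.6, 131.9]], [[222.8, 166.3]]]
```

View pics/c12.png

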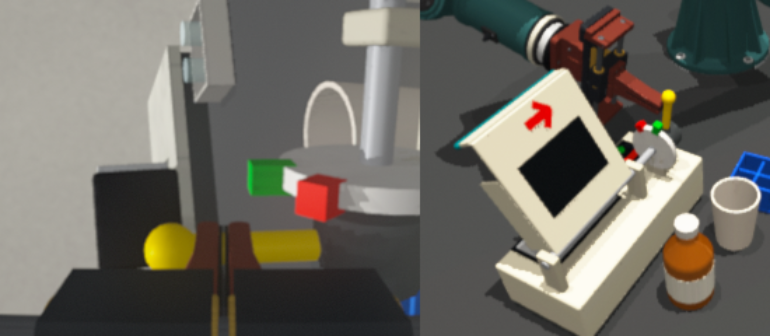

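The ball is at scene x of about 228, so the collar reads about 0.74. I'll back off and verify.

```bash
python3 -m handwheel '-.4 -1 0 0 0 0 0;-.8 -2 0 0 0 0 0;-1.2 -3.1 0 0 0 0 0;-1.7 -4.4 0 0 0 0 0;-2.2 -5.7 0 0 0 0 0;-2.7 -7 0 0 0 0 0;-3.2 -8.3 0 0 0 0 0;-3.7 -9.6 0 0 0 0 0;-4.2 -10.9 0 0 0 0 0;-4.8 -12.3 0 0 0 0 0'
python3 lev.py 13; python3 - <<'E'
import cv2,numpy as np
a=cv2.imread("pics/scene13.png")[100:250,60:300];cv2.imwrite("pics/c13z.png",cv2.resize(a,None,fx=3.2,fy=3.2,interpolation=2))
E
```

```text
time: 16.65
position: [0.4476, -0.1464, 0.1976]
ee_rot: [-0.023, 0.183, 0.974, -0.129]
wrist_force: [-0.5, -0.6, 0.4]
finger_gap: 0.0003
t 16.65 dry mm [-56.6 169.8 197.6] f dry [-0.7  0.3  0.4] gap 0.3 q [-1.12  0.75  1.77  0.8   1.74  0.45]
tool y in dry [ 0.966  0.001 -0.26 ] z [-0.26  -0.002 -0.966]
scene (222, 124, 11, 28)
side (216, 163, 11, 34)
0.55 [[[221.6, 127.3]], [[219.8, 171.3]]]
0.65 [[[224.9, 128.6]], [[220.8, 169.2]]]
0.75 [[[228.3, 130.1]], [[221.8, 167.6]]]
0.85 [[[231.6, 131.9]], [[222.8, 166.3]]]
```

View pics/c13z.png

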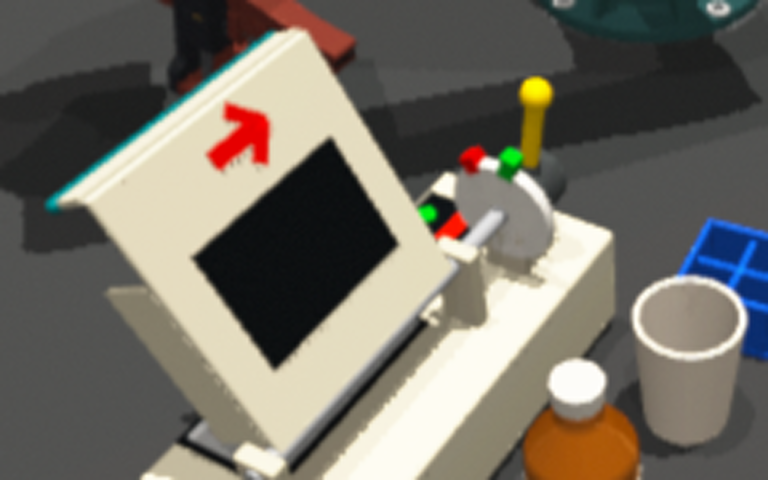

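View pics/c13.png

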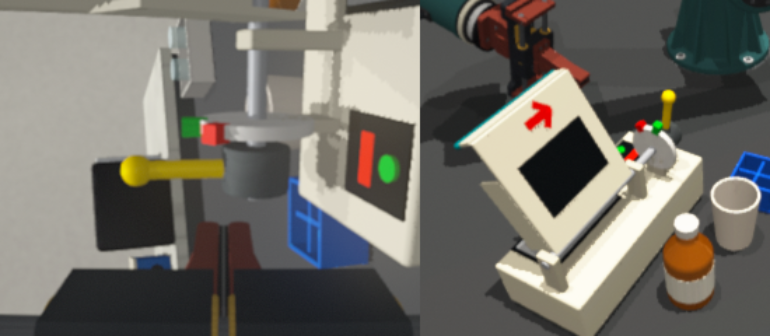

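```bash
python3 - <<'E'
from h import *
a={n:cv2.imread(f"pics/{n}13.png") for n in("scene","side")}
P={}
for n in a:
    h=cv2.cvtColor(a[n],cv2.COLOR_BGR2HSV); m=cv2.inRange(h,(20,120,80),(35,255,255))
    ys,xs=np.where(m); k=(ys>100)&(ys<230)&(xs>190)&(xs<250); ys,xs=ys[k],xs[k]
    t=ys.min(); k=ys<t+ (11 if n=="scene" else 12); P[n]=(xs[k].mean(),ys[k].mean()); print(n,P[n],t,xs[k].min(),xs[k].max())
X,e=tri(ray("scene",P["scene"]),ray("side",P["side"])); q=todry(X); print(q,e)
print("collar",.55+np.arctan2(q[0]-.075,q[2]-.14))
cv2.imwrite("pics/s13.png",cv2.resize(a["side"][150:330,180:400],None,fx=3,fy=3))
E
```

```text
scene (np.float64(227.04901960784315), np.float64(128.8921568627451)) 124 222 232
side (np.float64(221.05454545454546), np.float64(167.6909090909091)) 162 216 226
[0.08715315 0.17054417 0.21599507] 1.3096635395471706e-05
collar 0.7085774741607648
```

View pics/s13.png

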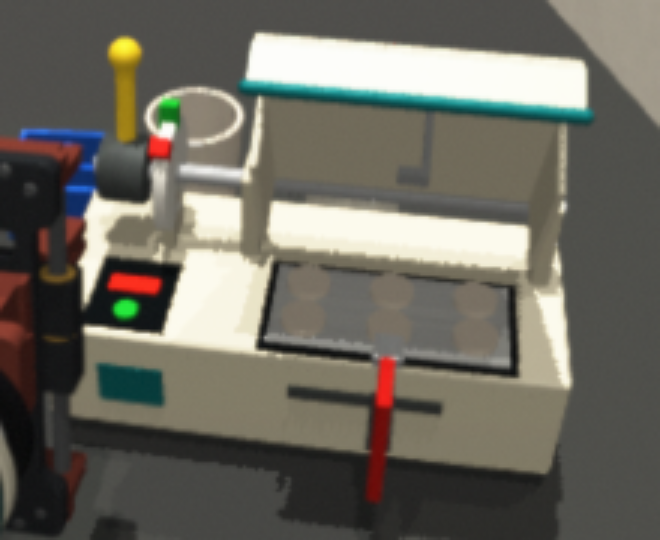

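```bash
python3 - <<'E'
from workcell import ctrl
ctrl.finish_job(); print(ctrl.observe()["time"])
E
```

```text
the job is handed in; nothing more can be done
the job is handed in; nothing more can be done
```

I handed the job in at about 16.8 s with the lid open and the collar lever at the green mark. No verdict was reported.

**What I did:** I slid the fingers under the lid edge and pushed the catch about 22 mm toward dryer +y, feeling at most about 5 N. While holding it there I lifted the lid free of the catch and swung it open along its arc. I then pushed the yellow lever back with closed fingertips and backed off about 130 mm.

**Last checks (camera and force readings):**
- **Lid:** about 1.13 rad, and still in the same place after the arm withdrew.
- **Collar:** triangulating the ball gave 0.71 rad. An earlier single-view estimate gave about 0.74. Both lie inside 0.62–0.88, and I left the small shortfall from 0.75 as it was.
- **Catch:** sprung back to rest.
- **Bottle, beaker and box:** they look unmoved, judged by eye in the pictures and not measured.
- **Robot:** wrist force was near zero and it was touching nothing.

**One disagreement:** when locating the catch, the wrist camera put it about 6 mm toward +y of my model and the side camera about 1.5 mm. I settled it by feeling for contact, at tool y of about −10 mm.

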